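# Dust off film cassettes on the downdraft deck

### The arm

A 6-joint arm with a two-finger parallel gripper is mounted at the origin on the work surface. World frame = base frame: x ahead of the robot, y to its left, z up, the work surface at z = 0. Lengths are in m, angles in rad, forces in N, time in s.
With the tool pointing down it reaches from about 0.25 to 0.775 m from the base axis. Payload 4 kg.
Tool frame: the origin (TCP) lies on the centre line of the jaws, within the pads' length; the fingertips stand robot.tips_ahead ahead of it and the grasp point (between the pads) lies 8 mm behind it (robot.tips_ahead is the distance from the TCP to the fingertips, in m); z points along the fingers, y is the line along which they close (so a half turn about z gives the same grasp; the last joint's range is limited). The gripper opens to 94 mm and grips with 3 to 60 N. Pads are 16 mm wide; open, the fingers measure 119 mm over their backs; the gripper's body (75 mm by 177 mm) begins 78 mm behind the grasp point.
Start: joints at [-1.33, 0.087, 1.371, -0, 1.684, -0.103], TCP at [0.185, -0.518, 0.217] pointing down, gripper open.
Joint ranges: [-3.1, 3.1], [-0.76, 2.03], [0.27, 2.55], [-1.08, 4.22], [0.17, 2.65], [-2.57, 2.57]. Speed limits (rad/s): [2.79, 2.79, 3.14, 3.14, 3.14, 3.14].

### API

Orientations are given as [roll, pitch, yaw] about the fixed x, y, z axes, in that order (R = Rz(yaw) Ry(pitch) Rx(roll)).
In Python, from bench import robot, snapshot, close_job, spotter gives the robot as it stands. The module is installed in compiled form; this text tells all that it offers.
- The arm moves only by the tool servo_tool, never from a script. Its argument "commands" is one flat list of numbers, 7 for each row, row after row: the shift along the tool's x, y, z in m, then the turn, a rotation vector about the tool's x, y, z in degrees, then the finger opening in m, from 0 to 0.094. In form: [x, y, z, ax, ay, az, grip, x, y, z, ax, ay, az, grip, ...]. A call has 1 to 10 rows; each row is the pose to reach, as a shift and turn from the pose commanded when the call began, along the tool's axes at that moment; what a row does not reach only later rows make up. A row lasts 1/8 s, in which the tool goes at most 62.5 mm and 10.7 degrees, less where a joint would pass 70% of its speed; a pose out of reach is approached as far as the arm can. A call with a gripper value outside its range is refused whole. The fingers move at their own pace and stop on an object; the grip force is fixed at half the most. Time passes only in rows, so rows that repeat a pose let the fingers close. It gives the time, the measured TCP pose, the force, the opening and the grip force at its end, in the units of the state.
- robot.get_obs(): the state, without advancing time (a new reading comes with each control period).
- snapshot(name): name is "scene" or "top" or "wrist"; returns a dict with "img" (420x560x3 uint8, blue, green, red), "camera_matrix" (3x3 intrinsics, pixels), "extrinsics" (4x4, takes a point from camera to world coordinates); the wrist camera has in their place "hand_eye" (4x4, takes a point from camera to tool coordinates, whose origin is the TCP and whose axes are the flange's). Camera axes: x right, y down, z forward; pixel columns grow to the right and rows downward; lengths in m; the calibration is good to about 2 mm. A picture is of the moment at which its call begins: read the wrist's pose just before it. There is no depth.
- close_job(): hands the job in; it is judged then, once.
Trained networks look in a picture, given as the dict that the camera call returned (one of the last four; its "shot" number tells which), for a name from the list of things; names that differ only in an ending like _2 or _b are one class to them, and where a whole thing is asked for, a point or a joint stands for the part that bears it (a point fixed in the world has none). Each returns a list of dicts, best first, with "conf" (0 to 1); they miss things now and then, are a little off and sometimes report something else, mostly with a low value. They report only what shows in the picture. A call takes as long as a camera call. They do not tell look-alikes from the thing itself.
- spotter.trace(name, picture): "region" (420x560 bool, what is visible of it) and "box" ([left, top, width, height] in pixels, round what is visible of it).
The state is a dict: "time": time; "joint_positions": joint angles; "qvel": joint speeds; "joint_torque": joint torques, N m; "tool_pos": TCP position; "ee_rot": TCP orientation; "wrist_force": force on the tool from outside, world axes, zero at the start; "wrist_torque": the same for the moment, N m; "width": finger opening in m; "finger_force": force on a finger pad.
Only numpy, scipy, OpenCV 4.12 (cv2) and the standard library are available. Lean on these libraries where they do the work, as an engineer would, in place of code of your own. Each camera call takes 0.05 s, during which the arm holds its last target. There are 200 camera calls.

### The job

Dust off the film cassettes lying on the bench: put all of them flat on the downdraft deck at once and let go, pull the damper knob out until it clicks, press the duster can's spray cap down fully for a moment and let it spring back up, then push the damper knob fully home. Afterwards set every cassette flat, rib up, in the clean tray, one to a bay. Never press the cap unless the damper is out, and do not shove the other things about.

Things in the scene. Friction and masses are not known exactly. Their poses are not given: they have to be found in the camera images.
- cassette1: grey plastic film cassette: flat body 110 (own x) x 44 (y) x 30 mm (z) with a grip rib mid-top, 70 (x) x 18 (y) mm, spanning heights 30 to 58 mm above the underside; 0.1 to 0.2 kg; origin at the centre of the underside. Starts flat on the table on the right, long side roughly along world y. All are alike; one may be absent
- cassette2: grey plastic film cassette: flat body 110 (own x) x 44 (y) x 30 mm (z) with a grip rib mid-top, 70 (x) x 18 (y) mm, spanning heights 30 to 58 mm above the underside; 0.1 to 0.2 kg; origin at the centre of the underside. Starts flat on the table on the right, long side roughly along world y. All are alike; one may be absent
- cassette3: grey plastic film cassette: flat body 110 (own x) x 44 (y) x 30 mm (z) with a grip rib mid-top, 70 (x) x 18 (y) mm, spanning heights 30 to 58 mm above the underside; 0.1 to 0.2 kg; origin at the centre of the underside. Starts flat on the table on the right, long side roughly along world y. All are alike; one may be absent
- station: downdraft dusting station, grey, fixed on the left (position and turn vary): deck 150 (x) x 250 mm (y), 30 mm high, with dark slots, and at its left end, 166 mm to +y, a control block 60 mm wide (y), 100 deep (x), 95 high, set back behind x = 35 mm, with the damper knob on its front. Origin under the deck's centre; x away from the robot
- deck (a point): centre of the flat top of the dusting deck, 30 mm above the table; x away from the robot, y left, z up. Usable area inside an aluminium rim 8 mm high: 134 (x) x 234 mm (y). Cassettes fit with their long side along x, e.g. at y = -70, 0 and +70 mm
- damper (a joint): slide of the damper knob, m: 0 = pushed home (starts there), 0.04 = pulled fully out, towards the robot along the deck's -x. A spring detent holds it at both ends: it must be moved past the middle against up to about 6 N, then snaps on to the other end
- damper_grip (a point): grip point in the middle of the damper knob, moves with it, 65 mm above the table: black round knob, axis level along the deck's x, 26 mm diameter, reaching 14 mm either side of this point, then a 36 mm flange 6 mm thick at its robot end. Can be pinched from above across the deck's y. Home, it stands 35 mm in front of the control block's face. Axes as the deck's
- cap (a joint): travel of the duster's sprung spray cap, m: 0 = up, 0.010 = pressed fully down; the spring takes about 2.5 N to start and 8.5 N at the bottom, and brings the cap back up when let go
- cap_top (a point): centre of the top of the spray cap, moves down with it; 191 mm above the table when up. Black cap 36 mm diameter, 22 mm high, with a short spout, on an upright aluminium can 62 mm diameter fixed in a 90 x 90 mm steel foot behind the deck
- tray: white plastic clean tray, fixed on the right beyond the cassettes, 150 (own x) x 226 mm (y), floor 6 mm thick, walls and two dividers 18 mm high from the table, 4 mm thick: three bays side by side along y, each 142 (x) x 70 mm (y) inside. Origin at the centre of its underside; x away from the robot, z up. A cassette fits a bay with its long side along x
- bay0 (a point): centre of the floor of the tray's right-hand bay (6 mm above the table); axes as the tray's
- bay1 (a point): centre of the floor of the tray's middle bay (6 mm above the table); axes as the tray's
- bay2 (a point): centre of the floor of the tray's left-hand bay (6 mm above the table); axes as the tray's
- tin: bystander: round steel film tin lying flat, 70 mm diameter, 32 mm high, among the cassettes; origin at the centre of its underside
- brush: bystander: dusting brush 180 mm long lying left of the station
- mug: bystander: white mug, 90 mm high, right of the tray
- jar: bystander: glass jar with a lid, 64 mm diameter, 80 mm high, at the back of the table
- tape: bystander: roll of tape, 90 mm outer diameter, 25 mm high, at the back of the table
- filebox: bystander: flat cardboard box 80 x 170 x 40 mm near the robot
- torch: bystander: black torch, 150 mm long, 32 mm diameter, lying at the back of the table
Not all that is in view belongs to the job. What is shaped like the cassette3 but turquoise is not meant.

How it is judged:
By the outcome, as a careful person would: the job done as asked, in the order asked, and still so for the second after the job is handed in, with the robot touching nothing.
Of cassette1, cassette2, cassette3 only 2 to 3 are there at a start; the rules pass over those that are not, and their reading is None.
At some moment in a run one of cassette1, cassette2, cassette3 may be knocked a few centimetres aside while the robot is not near it.
It also fails if it takes over 210 s, if anything falls off the work surface, if the arm or the gripper's body presses on something with over 40 N, if the wrist force passes 120 N, or if a joint passes its speed limit or range.

## Working session

There is one attempt and no reset: what is moved stays moved. The work goes in short steps, Python scripts to look and compute and a tool call to move; the robot and the scene stay as the last step left them, time stands still between calls to the robot, and variables do not carry over. Pictures are saved under pics/ and viewed, at most 14 in all, crops included, and the job is handed in when it is done.

Besides the shell and the picture viewer there is one more tool, called after ">>>" by a JSON object that holds its "op" and its "data". servo_tool: Moves the arm, as the interface text tells. Its arguments: {"type":"object","properties":{"commands":{"type":"array","items":{"type":"number"}}},"required":["commands"]}

```bash
mkdir -p pics
cat > h.py <<'E'
import numpy as np, cv2
from bench import robot, snapshot, close_job, spotter
from scipy.spatial.transform import Rotation as R
def pix2w(s,u,v,z):
    K=s["camera_matrix"];T=s["extrinsics"]
    d=T[:3,:3]@np.linalg.inv(K)@np.array([u,v,1.]);o=T[:3,3]
    return o+d*(z-o[2])/d[2]
def w2pix(s,p):
    T=np.linalg.inv(s["extrinsics"]);c=T[:3,:3]@np.asarray(p)+T[:3,3];q=s["camera_matrix"]@c
    return q[:2]/q[2]
def wristT(s,o):
    T=np.eye(4);T[:3,:3]=R.from_euler('xyz',o["ee_rot"]).as_matrix();T[:3,3]=o["tool_pos"]
    s["extrinsics"]=T@s["hand_eye"];return s
def st():
    o=robot.get_obs();print({k:np.round(o[k],3).tolist() for k in("time","tool_pos","ee_rot","width","wrist_force","joint_positions")});return o
E
python3 - <<'E'
from h import *
o=st();print(robot.tips_ahead)
for n in("top","scene"):
    s=snapshot(n);cv2.imwrite(f"pics/{n}0.png",s["img"]);print(n,s["extrinsics"].round(3).tolist(),s["camera_matrix"].round(1).tolist())
    for k in("cassette1","station","damper","cap","tray","tin","brush","mug","jar","filebox"):
        for r in spotter.trace(k,s)[:5]:
            reg=r["region"].astype(np.uint8);c=cv2.minAreaRect(cv2.findNonZero(reg));print(k,round(r["conf"],2),r["box"],np.round(c[0],1),np.round(c[1],1),round(c[2],1), np.round(s["img"][r["region"]].mean(0)))
E
```

```text
{'time': 0.0, 'tool_pos': [0.185, -0.517, 0.215], 'ee_rot': [-3.139, -0.0, 0.344], 'width': 0.094, 'wrist_force': [1.025, 0.14, -0.594], 'joint_positions': [-1.33, 0.088, 1.372, -0.0, 1.684, -0.103]}
0.011
top [[0.115, -0.965, 0.237, 0.305], [-0.993, -0.113, 0.023, 0.021], [0.005, -0.238, -0.971, 1.119], [0.0, 0.0, 0.0, 1.0]] [[408.3, 0.0, 277.8], [0.0, 408.3, 209.7], [0.0, 0.0, 1.0]]
cassette1 0.73 [178.7, 294.2, 39.1, 39.9] [196.  313.3] [43.1 20.2] 41.6 [140. 146.  74.]
cassette1 0.65 [365.4, 247.9, 33.5, 47.0] [381.9 269.7] [20.1 43.4] 26.6 [126. 129. 133.]
cassette1 0.62 [417.1, 264.0, 24.8, 44.8] [429.5 285.8] [20.7 43.7] 5.9 [112. 115. 119.]
cassette1 0.58 [291.9, 272.2, 42.3, 41.0] [313.9 293. ] [42.6 17.7] 43.4 [146. 152.  79.]
station 0.65 [147.5, 165.1, 127.9, 110.7] [205.6 230.2] [139.7  81.6] 28.3 [137. 139. 140.]
station 0.55 [149.9, 211.8, 15.7, 24.3] [157.3 223.8] [13.2 20.4] 5.7 [77. 79. 83.]
damper 0.61 [153.6, 209.7, 10.8, 27.3] [158.5 223.6] [ 9.6 20.1] 8.1 [76. 78. 81.]
cap 0.73 [232.5, 170.2, 17.1, 22.9] [240.5 181.5] [23. 15.] 90.0 [72. 74. 77.]
tray 0.66 [318.
[... 1669 characters left out ...]
3.6 10.9] 76.0 [41. 41. 42.]
cap 0.77 [326.1, 189.5, 17.1, 22.4] [336.4 201. ] [14.3 19.9] 24.4 [39. 39. 39.]
tray 0.69 [160.9, 243.0, 101.3, 73.0] [207.5 281.4] [59.5 95.6] 75.2 [153. 156. 153.]
tin 0.79 [90.8, 259.4, 30.4, 30.8] [108.8 274.8] [29.  29.7] 45.0 [ 99. 101. 102.]
brush 0.79 [416.6, 159.2, 31.4, 56.7] [430.4 187.7] [59.8 16.2] 64.8 [85. 92. 98.]
mug 0.86 [108.0, 299.2, 56.4, 45.4] [132.  320.5] [48.8 41.7] 45.0 [87. 95. 99.]
jar 0.78 [317.9, 287.7, 28.7, 36.1] [332.3 303.6] [27.5 35.1] 18.4 [130. 134. 132.]
filebox 0.59 [114.2, 157.3, 66.2, 42.8] [148.5 178.4] [30.9 62.5] 75.1 [ 60.  84. 107.]
filebox 0.21 [316.8, 286.9, 27.7, 34.2] [332.  303.5] [35. 30.] 90.0 [128. 132. 130.]
```

Run:
```python
import cv2
a=cv2.imread("pics/top0.png")[100:370,90:480];cv2.imwrite("pics/top0c.png",cv2.resize(a,None,fx=2.05,fy=2.05,interpolation=cv2.INTER_CUBIC))
```

```text
(no output)
```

View pics/top0c.png

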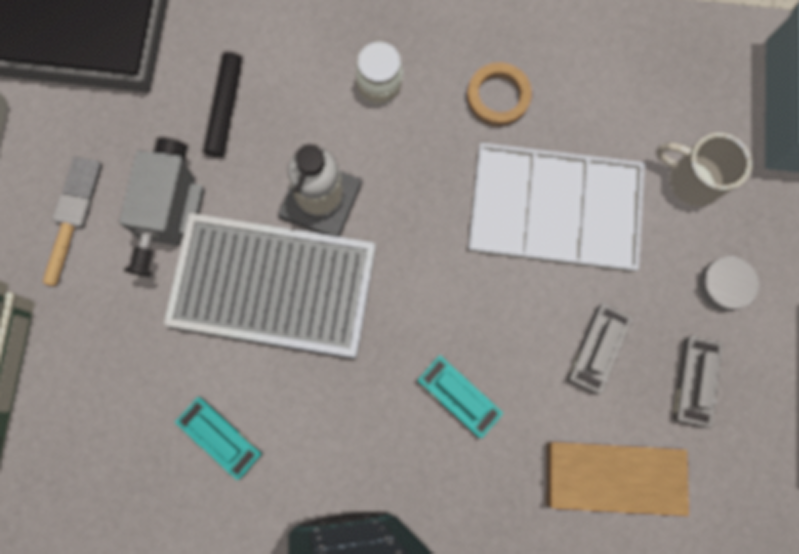

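The grey cassettes are at top (382,270) and (430,286) and fit the description. The turquoise look-alikes at (196,313) and (314,293) are not meant. Next I'll fit the models to the masks in both views.

```bash
cat >> h.py <<'E'
from scipy.optimize import minimize
def bx(x0,x1,y0,y1,z0,z1): return np.array([[x,y,z] for x in(x0,x1) for y in(y0,y1) for z in(z0,z1)],float)
CAS=[bx(-.055,.055,-.022,.022,0,.03),bx(-.035,.035,-.009,.009,.03,.058)]
TRAY=[bx(-.075,.075,-.113,.113,0,.018)]
STA=[bx(-.075,.075,-.125,.125,0,.038),bx(.035,.135,.136,.196,0,.095)]
def sil(s,boxes,p,z0=0):
    m=np.zeros((420,560),np.uint8);c,n=np.cos(p[2]),np.sin(p[2])
    for b in boxes:
        w=np.c_[b[:,0]*c-b[:,1]*n+p[0],b[:,0]*n+b[:,1]*c+p[1],b[:,2]+z0]
        T=np.linalg.inv(s["extrinsics"]);q=(w@T[:3,:3].T+T[:3,3])@s["camera_matrix"].T
        h=cv2.convexHull((q[:,:2]/q[:,2:]*16).astype(np.int32));cv2.fillConvexPoly(m,h,255,cv2.LINE_AA,4)
    return m/255.
def fit(views,boxes,p0,z0=0):
    def f(p):
        return sum(1-np.minimum(a,m).sum()/np.maximum(a,m).sum() for s,m in views for a in[sil(s,boxes,p,z0)])/len(views)
    best=min((minimize(f,np.add(p0,[0,0,d]),method='Nelder-Mead',options=dict(initial_simplex=np.add(p0,[0,0,d])+np.array([[0,0,0],[.02,0,0],[0,.02,0],[0,0,.2]]),xatol=1e-4,fatol=1e-4)) for d in(-.3,0,.3)),key=lambda r:r.fun)
    return best.x,best.fun
def outline(s,boxes,p,z0=0,col=(0,0,255)):
    m=(sil(s,boxes,p,z0)>.5).astype(np.uint8);cv2.drawContours(s["img"],cv2.findContours(m,0,2)[0],-1,col,1)
E
python3 - <<'E'
from h import *
S={n:snapshot(n) for n in("top","scene")}
def get(k,n,uv,rad=40):
    for r in spotter.trace(k,S[n]):
        b=r["box"]
        if np.hypot(b[0]+b[2]/2-uv[0],b[1]+b[3]/2-uv[1])<rad and b[2]*b[3]>500: return r["region"].astype(float)
    print("miss",k,n,uv)
T=S["top"]
for name,k,boxes,uv,h,y0 in(("A","cassette1",CAS,(382,270),.03,-1.8),("B","cassette1",CAS,(430,286),.03,-1.6),("D1","cassette1",CAS,(196,313),.03,-.8),("D2","cassette1",CAS,(314,293),.03,-.8),("tray","tray",TRAY,(361,200),.01,-.1),("sta","station",STA,(211,220),.03,-.2)):
    p=pix2w(T,*uv,h);v=[]
    if name=="sta": p[:2]-=[.03,.05]
    for n in S:
        m=get(k,n,w2pix(S[n],[p[0],p[1],h]),25)
        if m is not None:v.append((S[n],m))
    for vv in([v]+[[x] for x in v]):
        x,f=fit(vv,boxes,[p[0],p[1],y0]);print(name,len(vv),x.round(4),round(f,3))
        if len(vv)==len(v):
          if vv is v:
            for n in S:outline(S[n],boxes,x)
for n in S: cv2.imwrite(f"pics/{n}1.png",cv2.resize(S[n]["img"],None,fx=1.42,fy=1.42,interpolation=cv2.INTER_CUBIC))
for k,uv,h in(("tin",(444.4,238.3),.016),("cap",(240.5,181.5),.185),("damper",(158.5,223.6),.065),("mug",(434,180),.045)):print(k,pix2w(T,*uv,h).round(3))
E
```

```text
A 2 [ 0.4395 -0.2509 -3.4403] 0.147
A 1 [ 0.4424 -0.2508 -0.3705] 0.147
A 1 [ 0.4365 -0.2506 -0.2828] 0.133
B 2 [ 0.4133 -0.3803 -0.0966] 0.105
B 1 [ 0.4135 -0.3801 -0.1062] 0.086
B 1 [ 0.4111 -0.3813 -0.0687] 0.118
D1 2 [ 0.2722  0.2251 -2.1562] 0.097
D1 1 [0.2742 0.2269 0.9868] 0.078
D1 1 [ 0.27   0.224 -2.148] 0.092
D2 2 [ 0.3585 -0.0743  0.911 ] 0.1
D2 1 [ 0.3591 -0.0733 -2.197 ] 0.104
D2 1 [ 0.3569 -0.0753 -2.2297] 0.086
tray 2 [ 0.6281 -0.1845 -0.0054] 0.039
tray 1 [ 0.6302 -0.1828 -0.0073] 0.04
tray 1 [ 0.6267 -0.1854 -0.0068] 0.026
sta 2 [ 0.4731  0.1853 -0.0573] 0.131
sta 1 [ 0.4751  0.1865 -0.0611] 0.084
sta 1 [ 0.4705  0.1839 -0.0607] 0.163
tin [ 0.547 -0.417  0.016]
cap [0.592 0.139 0.185]
damper [0.488 0.353 0.065]
mug [ 0.701 -0.373  0.045]
```

View pics/top1.png

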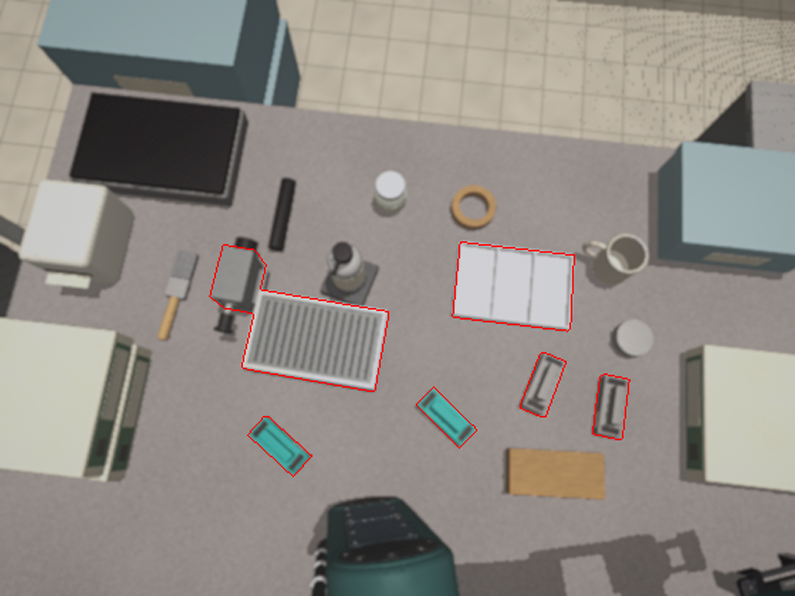

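View pics/scene1.png

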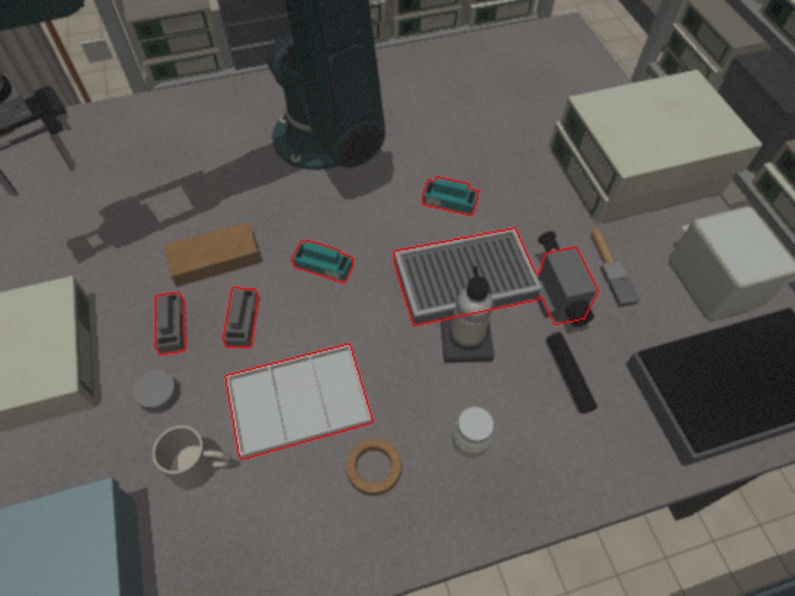

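Both overlays fit: station, tray, and two grey cassettes, A and B. A third is absent. Next is the move helper.

```bash
cat >> h.py <<'E'
def plan(*tg):
    """targets (x,y,z,yaw): prints shift in tool axes [mm] and az [deg] from current pose"""
    o=st();M=R.from_euler('xyz',o["ee_rot"])
    for t in tg:
        d=M.inv().apply(np.array(t[:3])-o["tool_pos"])
        rv=(M.inv()*R.from_euler('xyz',[np.pi,0,t[3]])).as_rotvec(degrees=True)
        print("->",t,d.round(4),rv.round(1))
E
python3 - <<'E'
from h import *
plan((.4395,-.251,.16,-.3),(.4395,-.251,.09,-.3),(.4395,-.251,.046,-.3))
E
```

```text
{'time': 1.8, 'tool_pos': [0.185, -0.518, 0.217], 'ee_rot': [3.142, 0.0, 0.344], 'width': 0.094, 'wrist_force': [-0.11, -0.552, -0.719], 'joint_positions': [-1.33, 0.087, 1.371, -0.0, 1.684, -0.103]}
-> (0.4395, -0.251, 0.16, -0.3) [ 0.3292 -0.1656  0.0565] [ 0.  -0.  36.9]
-> (0.4395, -0.251, 0.09, -0.3) [ 0.3292 -0.1656  0.1265] [ 0.  -0.  36.9]
-> (0.4395, -0.251, 0.046, -0.3) [ 0.3292 -0.1656  0.1705] [ 0.  -0.  36.9]
```

Run:
```python
import cv2
a=cv2.imread("pics/top0.png")[235:320,290:460];cv2.imwrite("pics/crop_ids.png",cv2.resize(a,None,fx=4.5,fy=4.5,interpolation=cv2.INTER_CUBIC))
```

```text
(no output)
```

View pics/crop_ids.png

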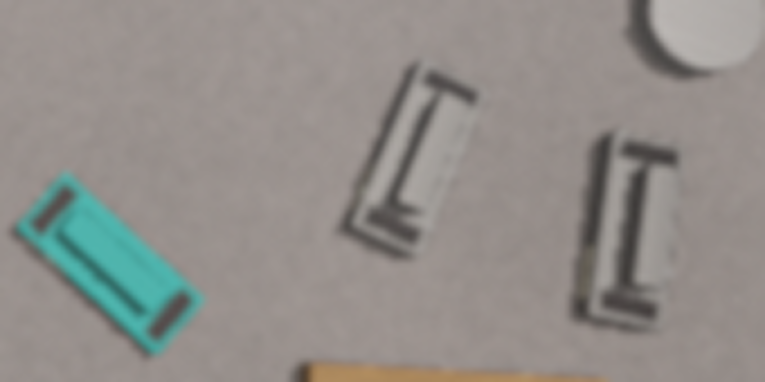

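The crop confirms two grey cassettes: A at crop (412,160), which is top (382,270), and B at crop (628,230), which is top (430,286). The turquoise one at crop (110,265) is the look-alike. I'm reaching for A.

>>> {"op": "servo_tool", "data": {"commands": [0.329,-0.166,0.056,0,0,37,0.05,0.329,-0.166,0.056,0,0,37,0.05,0.329,-0.166,0.056,0,0,37,0.05,0.329,-0.166,0.056,0,0,37,0.05,0.329,-0.166,0.056,0,0,37,0.05,0.329,-0.166,0.056,0,0,37,0.05,0.329,-0.166,0.056,0,0,37,0.05,0.329,-0.166,0.056,0,0,37,0.05,0.329,-0.166,0.056,0,0,37,0.05,0.329,-0.166,0.056,0,0,37,0.05]}}

```text
time: 3.05
tool_pos: [0.4385, -0.252, 0.1609]
ee_rot: [3.141, -0.001, -0.305]
wrist_force: [-0.7, 0.4, 0.6]
width: 0.05
finger_force: 0.0
```

```bash
cat >> h.py <<'E'
def wfit(p0,k="cassette1",z0=0,boxes=CAS,save=None):
    o=robot.get_obs();s=wristT(snapshot("wrist"),o);c=w2pix(s,[p0[0],p0[1],z0+.03]);out=None
    rs=spotter.trace(k,s)
    if not rs:print("none");return
    r=min(rs,key=lambda r:np.hypot(r["box"][0]+r["box"][2]/2-c[0],r["box"][1]+r["box"][3]/2-c[1]))
    x,f=fit([(s,r["region"].astype(float))],boxes,p0,z0);print("wrist",x.round(4),round(f,3),np.round(r["box"]),round(r["conf"],2))
    if save: outline(s,boxes,x,z0);cv2.imwrite(save,s["img"])
    return x
E
python3 - <<'E'
from h import *
x=wfit([.4395,-.251,-.3],save="pics/w1.png")
plan((.4395,-.251,.046,-.3),(*x[:2],.046,x[2]))
E
```

```text
wrist [ 0.4415 -0.2524 -0.3347] 0.037 [254. 136.  55. 130.] 0.81
{'time': 3.15, 'tool_pos': [0.439, -0.252, 0.161], 'ee_rot': [3.141, -0.0, -0.304], 'width': 0.05, 'wrist_force': [-1.178, -0.384, 0.393], 'joint_positions': [-0.633, 0.006, 1.566, -0.0, 1.569, 1.242]}
-> (0.4395, -0.251, 0.046, -0.3) [ 0.0006 -0.001   0.1147] [ 0.  -0.  -0.2]
-> (np.float64(0.44147156835985324), np.float64(-0.2523570970155186), 0.046, np.float64(-0.3347255610197065)) [ 0.0029 -0.0003  0.1147] [ 0.  -0.   1.8]
```

View pics/w1.png

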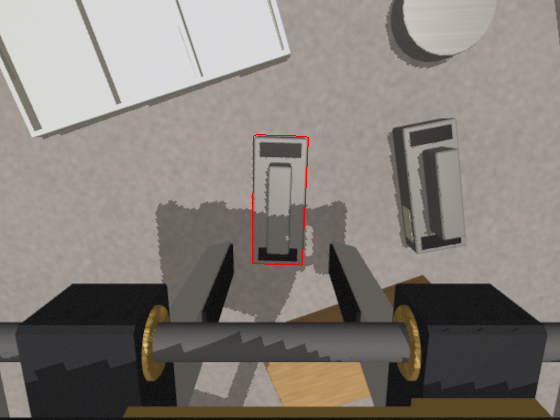

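The wrist view shows A centred at (281,200) with the outline matching closely. B is at (430,185). Descending and closing.

>>> {"op": "servo_tool", "data": {"commands": [0.003,0,0.06,0,0,1.8,0.05,0.003,0,0.095,0,0,1.8,0.05,0.003,0,0.114,0,0,1.8,0.05,0.003,0,0.114,0,0,1.8,0.05,0.003,0,0.114,0,0,1.8,0,0.003,0,0.114,0,0,1.8,0,0.003,0,0.114,0,0,1.8,0,0.003,0,0.114,0,0,1.8,0,0.003,0,0.114,0,0,1.8,0,0.003,0,0.114,0,0,1.8,0]}}

```text
time: 4.4
tool_pos: [0.4425, -0.2518, 0.0472]
ee_rot: [3.141, -0.001, -0.333]
wrist_force: [-0.4, 1.3, 3.8]
width: 0.0178
finger_force: 30.0
```

>>> {"op": "servo_tool", "data": {"commands": [0,0,-0.04,0,0,0,0,0,0,-0.1,0,0,0,0,0,0,-0.13,0,0,0,0,0,0,-0.13,0,0,0,0]}}

```text
time: 4.9
tool_pos: [0.4431, -0.2524, 0.1786]
ee_rot: [3.14, -0.005, -0.333]
wrist_force: [0.8, -0.0, -2.4]
width: 0.0178
finger_force: 30.0
```

Run:
```python
from h import *
plan((.473,.185,.18,-.059),(.473,.185,.078,-.059))
```

```text
{'time': 4.9, 'tool_pos': [0.443, -0.252, 0.179], 'ee_rot': [3.14, -0.005, -0.333], 'width': 0.018, 'wrist_force': [0.77, -0.029, -2.42], 'joint_positions': [-0.629, 0.005, 1.532, -0.0, 1.6, 1.275]}
-> (0.473, 0.185, 0.18, -0.059) [-0.1149 -0.4231 -0.0026] [  0.1  -0.3 -15.7]
-> (0.473, 0.185, 0.078, -0.059) [-0.1154 -0.4232  0.0994] [  0.1  -0.3 -15.7]
```

>>> {"op": "servo_tool", "data": {"commands": [-0.115,-0.423,0,0,0,-15.7,0,-0.115,-0.423,0,0,0,-15.7,0,-0.115,-0.423,0,0,0,-15.7,0,-0.115,-0.423,0,0,0,-15.7,0,-0.115,-0.423,0,0,0,-15.7,0,-0.115,-0.423,0,0,0,-15.7,0,-0.115,-0.423,0,0,0,-15.7,0,-0.115,-0.423,0,0,0,-15.7,0,-0.115,-0.423,0,0,0,-15.7,0,-0.115,-0.423,0,0,0,-15.7,0]}}

```text
time: 6.15
tool_pos: [0.4714, 0.1842, 0.1752]
ee_rot: [3.14, 0.002, -0.062]
wrist_force: [-0.1, 0.3, -1.8]
width: 0.0179
finger_force: 30.0
```

Run:
```python
from h import *
plan((.473,.185,.078,-.059))
```

```text
{'time': 6.15, 'tool_pos': [0.471, 0.184, 0.175], 'ee_rot': [3.14, 0.002, -0.062], 'width': 0.018, 'wrist_force': [-0.097, 0.3, -1.795], 'joint_positions': [0.261, 0.003, 1.54, -0.001, 1.601, 1.893]}
-> (0.473, 0.185, 0.078, -0.059) [ 0.0017 -0.001   0.0972] [ 0.1  0.1 -0.1]
```

>>> {"op": "servo_tool", "data": {"commands": [0.002,-0.001,0.055,0,0,0,0,0.002,-0.001,0.085,0,0,0,0,0.002,-0.001,0.093,0,0,0,0,0.002,-0.001,0.097,0,0,0,0,0.002,-0.001,0.098,0,0,0,0,0.002,-0.001,0.098,0,0,0,0.045,0.002,-0.001,0.098,0,0,0,0.045,0.002,-0.001,0.098,0,0,0,0.045,0.002,-0.001,0.05,0,0,0,0.045,0.002,-0.001,-0.01,0,0,0,0.045]}}

```text
time: 7.4
tool_pos: [0.4727, 0.1864, 0.1861]
ee_rot: [3.14, 0.004, -0.059]
wrist_force: [1.2, 0.3, 0.6]
width: 0.0446
finger_force: 0.0
```

```bash
cat >> h.py <<'E'
def look(p0,z0=0,names=("top","scene")):
    v=[]
    for n in names:
        s=snapshot(n);c=w2pix(s,[p0[0],p0[1],z0+.03])
        for r in spotter.trace("cassette1",s):
            b=r["box"];col=s["img"][r["region"]].mean(0)
            if np.hypot(b[0]+b[2]/2-c[0],b[1]+b[3]/2-c[1])<45 and col[0]<col[2]*1.3: v.append((s,r["region"].astype(float)));break
    if not v:print("not seen");return
    x,f=fit(v,CAS,p0,z0);print("fit",len(v),x.round(4),round(f,3));return x
E
python3 - <<'E'
from h import *
look((.413,-.380,-.1))
wfit((.473,.185,-.06),z0=.03)
plan((.413,-.380,.17,-.09))
E
```

```text
fit 2 [ 0.4135 -0.3803 -0.0962] 0.153
wrist [ 0.4729  0.1858 -0.0608] 0.056 [254. 140.  54. 130.] 0.97
{'time': 7.7, 'tool_pos': [0.473, 0.187, 0.185], 'ee_rot': [3.141, 0.002, -0.059], 'width': 0.045, 'wrist_force': [0.151, 0.785, 0.559], 'joint_positions': [0.264, 0.005, 1.519, -0.0, 1.621, 1.894]}
-> (0.413, -0.38, 0.17, -0.09) [-0.0264  0.5691  0.0156] [0.1 0.1 1.8]
```

A is flat on the deck. Now B.

>>> {"op": "servo_tool", "data": {"commands": [-0.026,0.569,0.016,0,0,1.8,0.05,-0.026,0.569,0.016,0,0,1.8,0.05,-0.026,0.569,0.016,0,0,1.8,0.05,-0.026,0.569,0.016,0,0,1.8,0.05,-0.026,0.569,0.016,0,0,1.8,0.05,-0.026,0.569,0.016,0,0,1.8,0.05,-0.026,0.569,0.016,0,0,1.8,0.05,-0.026,0.569,0.016,0,0,1.8,0.05,-0.026,0.569,0.016,0,0,1.8,0.05,-0.026,0.569,0.016,0,0,1.8,0.05]}}

```text
time: 8.95
tool_pos: [0.412, -0.3822, 0.1669]
ee_rot: [-3.138, 0.005, -0.096]
wrist_force: [0.6, 0.2, -0.2]
width: 0.0503
finger_force: 0.0
```

>>> {"op": "servo_tool", "data": {"commands": [0,0,0,0,0,0,0.05,0,0,0,0,0,0,0.05,0,0,0,0,0,0,0.05]}}

```text
time: 9.32
tool_pos: [0.4147, -0.3783, 0.1707]
ee_rot: [3.142, -0.0, -0.089]
wrist_force: [-0.0, -0.1, -0.1]
width: 0.0502
finger_force: 0.0
```

Run:
```python
from h import *
x=wfit((.413,-.380,-.1))
plan((*x[:2],.046,x[2]))
```

```text
wrist [ 0.4135 -0.3807 -0.1029] 0.038 [254. 137.  52. 126.] 0.6
{'time': 9.425, 'tool_pos': [0.415, -0.379, 0.171], 'ee_rot': [3.141, -0.001, -0.089], 'width': 0.05, 'wrist_force': [0.685, 0.223, 0.326], 'joint_positions': [-0.841, 0.125, 1.419, 0.0, 1.596, 0.819]}
-> (np.float64(0.41351430337556444), np.float64(-0.38065967003132584), 0.046, np.float64(-0.10293778581265338)) [-0.001   0.002   0.1249] [ 0.  -0.   0.8]
```

>>> {"op": "servo_tool", "data": {"commands": [-0.001,0.002,0.06,0,0,0.8,0.05,-0.001,0.002,0.105,0,0,0.8,0.05,-0.001,0.002,0.124,0,0,0.8,0.05,-0.001,0.002,0.124,0,0,0.8,0.05,-0.001,0.002,0.124,0,0,0.8,0,-0.001,0.002,0.124,0,0,0.8,0,-0.001,0.002,0.124,0,0,0.8,0,-0.001,0.002,0.124,0,0,0.8,0,-0.001,0.002,0.124,0,0,0.8,0,-0.001,0.002,0.124,0,0,0.8,0]}}

```text
time: 10.68
tool_pos: [0.4133, -0.3816, 0.0472]
ee_rot: [-3.142, -0.001, -0.105]
wrist_force: [-0.1, 3.3, 5.4]
width: 0.0179
finger_force: 30.0
```

>>> {"op": "servo_tool", "data": {"commands": [0,0,-0.04,0,0,0,0,0,0,-0.1,0,0,0,0,0,0,-0.15,0,0,0,0,0,0,-0.15,0,0,0,0,0,0,-0.15,0,0,0,0]}}

```text
time: 11.3
tool_pos: [0.4122, -0.3813, 0.1943]
ee_rot: [-3.14, 0.003, -0.105]
wrist_force: [0.3, 0.3, -2.4]
width: 0.0181
finger_force: 30.0
```

Run:
```python
from h import *
look((.473,.185,-.06),.03)
plan((.469,.1155,.19,-.059))
```

```text
fit 2 [ 0.4485  0.1884 -0.1558] 0.67
{'time': 11.5, 'tool_pos': [0.412, -0.381, 0.194], 'ee_rot': [-3.138, 0.004, -0.105], 'width': 0.018, 'wrist_force': [0.261, 0.516, -1.193], 'joint_positions': [-0.847, 0.121, 1.379, -0.0, 1.647, 0.829]}
-> (0.469, 0.1155, 0.19, -0.059) [ 0.0046 -0.4996  0.0052] [-0.2  0.2 -2.6]
```

>>> {"op": "servo_tool", "data": {"commands": [0.005,-0.5,0.005,0,0,-2.6,0,0.005,-0.5,0.005,0,0,-2.6,0,0.005,-0.5,0.005,0,0,-2.6,0,0.005,-0.5,0.005,0,0,-2.6,0,0.005,-0.5,0.005,0,0,-2.6,0,0.005,-0.5,0.005,0,0,-2.6,0,0.005,-0.5,0.005,0,0,-2.6,0,0.005,-0.5,0.005,0,0,-2.6,0,0.005,-0.5,0.005,0,0,-2.6,0,0.005,-0.5,0.005,0,0,-2.6,0]}}

```text
time: 12.75
tool_pos: [0.4697, 0.1149, 0.1903]
ee_rot: [3.14, 0.002, -0.058]
wrist_force: [-0.6, -0.4, -1.6]
width: 0.018
finger_force: 30.0
```

Run:
```python
from h import *
wfit((.473,.185,-.06),z0=.03,save="pics/w2.png")
plan((.469,.1155,.078,-.059))
```

```text
wrist [ 0.4733  0.186  -0.0744] 0.054 [167. 136.  63. 133.] 0.79
{'time': 12.85, 'tool_pos': [0.47, 0.114, 0.191], 'ee_rot': [3.141, 0.001, -0.061], 'width': 0.018, 'wrist_force': [-0.229, 0.228, -2.141], 'joint_positions': [0.121, -0.054, 1.565, -0.001, 1.632, 1.753]}
-> (0.469, 0.1155, 0.078, -0.059) [-0.001  -0.0017  0.1129] [ 0.   0.1 -0.1]
```

View pics/w2.png

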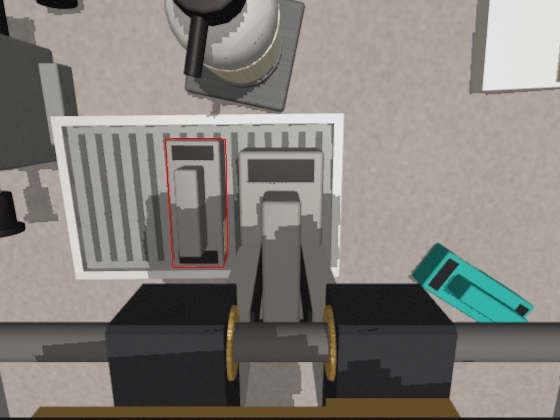

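A lies on the deck at (196,203) and B hangs level in the jaws above its free spot. Placing B.

>>> {"op": "servo_tool", "data": {"commands": [-0.001,-0.002,0.055,0,0,0,0,-0.001,-0.002,0.095,0,0,0,0,-0.001,-0.002,0.109,0,0,0,0,-0.001,-0.002,0.113,0,0,0,0,-0.001,-0.002,0.114,0,0,0,0,-0.001,-0.002,0.114,0,0,0,0.045,-0.001,-0.002,0.114,0,0,0,0.045,-0.001,-0.002,0.114,0,0,0,0.045,-0.001,-0.002,0.06,0,0,0,0.045,-0.001,-0.002,-0.005,0,0,0,0.045]}}

```text
time: 14.1
tool_pos: [0.4683, 0.1171, 0.194]
ee_rot: [3.141, 0.003, -0.059]
wrist_force: [1.7, 0.5, -0.2]
width: 0.0447
finger_force: 0.0
```

Run:
```python
from h import *
c,n=np.cos(-.059),np.sin(-.059)
d=lambda x,y:(.473+c*x-n*y,.1853+n*x+c*y)
g=d(0,.166);print("grip",g)
for nme in("top","scene"):
    s=snapshot(nme);print(nme,"knob pred",w2pix(s,[*g,.065]).round(1),"cap",w2pix(s,[.592,.139,.191]).round(1))
    for k in("damper","cap"):
        for r in spotter.trace(k,s)[:2]:
            b=r["box"];print(k,np.round(b),round(r["conf"],2))
    if nme=="top":
        t=s
wfit((.469,.1155,-.06),z0=.03)
plan((*g,.18,-.059),(*g,.057,-.059))
```

```text
grip (np.float64(0.4827883188365633), np.float64(0.35101116080202255))
top knob pred [158.8 225.7] cap [240.3 180.6]
damper [190. 124.  19.  39.] 0.64
damper [151. 212.  15.  25.] 0.48
cap [320. 169.  85.  62.] 0.49
scene knob pred [387.4 172.5] cap [335. 197.]
damper [379. 161.  10.  16.] 0.72
cap [327. 189.  15.  20.] 0.82
wrist [ 0.4707  0.1161 -0.0574] 0.046 [253. 132.  55. 130.] 0.8
{'time': 14.5, 'tool_pos': [0.468, 0.117, 0.192], 'ee_rot': [3.141, 0.004, -0.059], 'width': 0.045, 'wrist_force': [-0.206, -0.641, 0.057], 'joint_positions': [0.127, -0.054, 1.563, -0.0, 1.637, 1.757]}
-> (np.float64(0.4827883188365633), np.float64(0.35101116080202255), 0.18, -0.059) [ 0.0007 -0.2345  0.0115] [ 0.1  0.2 -0. ]
-> (np.float64(0.4827883188365633), np.float64(0.35101116080202255), 0.057, -0.059) [ 0.0012 -0.2346  0.1345] [ 0.1  0.2 -0. ]
```

>>> {"op": "servo_tool", "data": {"commands": [0,-0.234,0.01,0,0,0,0.06,0,-0.234,0.01,0,0,0,0.06,0,-0.234,0.01,0,0,0,0.06,0,-0.234,0.01,0,0,0,0.06,0,-0.234,0.01,0,0,0,0.06,0,-0.234,0.01,0,0,0,0.06,0,-0.234,0.01,0,0,0,0.06]}}

```text
time: 15.38
tool_pos: [0.4833, 0.3493, 0.1837]
ee_rot: [3.141, 0.0, -0.061]
wrist_force: [0.2, -0.4, -0.2]
width: 0.0597
finger_force: 0.0
```

Run:
```python
from h import *
o=robot.get_obs();s=wristT(snapshot("wrist"),o)
g=np.array([.4828,.3510,.065]);ax=np.array([np.cos(-.059),np.sin(-.059),0]);la=np.array([-ax[1],ax[0],0])
up=np.array([0,0,.013])
for p in(g-ax*.014+la*.013,g-ax*.014-la*.013,g+ax*.014+la*.013,g+ax*.014-la*.013):
    cv2.circle(s["img"],tuple(np.round(w2pix(s,p)).astype(int).tolist()),3,(0,0,255),-1)
cv2.imwrite("pics/w3.png",s["img"])
plan((*g[:2],.057,-.059))
```

```text
{'time': 15.425, 'tool_pos': [0.483, 0.349, 0.184], 'ee_rot': [3.141, -0.0, -0.061], 'width': 0.06, 'wrist_force': [-0.717, 1.026, -0.652], 'joint_positions': [0.531, 0.199, 1.309, -0.0, 1.634, 2.163]}
-> (np.float64(0.4828), np.float64(0.351), 0.057, -0.059) [-0.0008 -0.0017  0.127 ] [ 0.  -0.  -0.1]
```

View pics/w3.png

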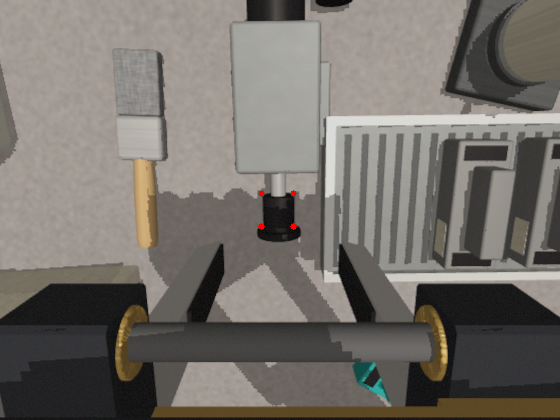

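The knob barrel spans (264–294, 193–227) and the predicted dots match it. Pinching and pulling.

>>> {"op": "servo_tool", "data": {"commands": [-0.001,-0.001,0.06,0,0,0,0.045,-0.001,-0.001,0.105,0,0,0,0.045,-0.001,-0.001,0.127,0,0,0,0.045,-0.001,-0.001,0.127,0,0,0,0.045,-0.001,-0.001,0.127,0,0,0,0,-0.001,-0.001,0.127,0,0,0,0,-0.001,-0.001,0.127,0,0,0,0,-0.001,-0.001,0.127,0,0,0,0,-0.001,-0.001,0.127,0,0,0,0,-0.001,-0.001,0.127,0,0,0,0]}}

```text
time: 16.68
tool_pos: [0.4835, 0.3513, 0.0591]
ee_rot: [3.141, -0.003, -0.059]
wrist_force: [0.1, -3.0, 5.4]
width: 0.0252
finger_force: 30.0
```

>>> {"op": "servo_tool", "data": {"commands": [-0.01,0,0,0,0,0,0,-0.018,0,0,0,0,0,0,-0.026,0,0,0,0,0,0,-0.033,0,0,0,0,0,0,-0.038,0,0,0,0,0,0,-0.041,0,0,0,0,0,0,-0.041,0,0,0,0,0,0]}}

```text
time: 17.55
tool_pos: [0.4434, 0.3533, 0.0591]
ee_rot: [3.141, -0.006, -0.059]
wrist_force: [2.1, -6.1, 5.3]
width: 0.0254
finger_force: 30.0
```

>>> {"op": "servo_tool", "data": {"commands": [0,0,0,0,0,0,0.045,0,0,0,0,0,0,0.045,0,0,-0.05,0,0,0,0.045,0,0,-0.11,0,0,0,0.045,0,0,-0.17,0,0,0,0.02,0,0,-0.2,0,0,0,0,0,0,-0.2,0,0,0,0]}}

```text
time: 18.42
tool_pos: [0.4422, 0.3553, 0.26]
ee_rot: [-3.137, -0.005, -0.059]
wrist_force: [0.8, -0.0, -0.3]
width: 0.0182
finger_force: 0.0
```

Run:
```python
from h import *
o=robot.get_obs();s=wristT(snapshot("wrist"),o)
ax=np.array([np.cos(-.059),np.sin(-.059)]);la=np.array([-ax[1],ax[0]])
for d,col in((0,(0,0,255)),(.04,(0,255,0))):
  for a,b in((-.014,.013),(-.014,-.013),(.014,.013),(.014,-.013)):
    p=np.array([.4828,.351])+ax*(a-d)+la*b
    cv2.circle(s["img"],tuple(np.round(w2pix(s,[*p,.065])).astype(int).tolist()),2,col,-1)
cv2.imwrite("pics/w4.png",s["img"])
plan((.592,.139,.26,-.059))
```

```text
{'time': 18.475, 'tool_pos': [0.441, 0.355, 0.257], 'ee_rot': [-3.14, -0.001, -0.059], 'width': 0.014, 'wrist_force': [-0.785, -0.533, -1.895], 'joint_positions': [0.577, 0.119, 1.257, 0.0, 1.765, 2.206]}
-> (0.592, 0.139, 0.26, -0.059) [ 0.1631  0.2065 -0.0031] [-0.1 -0.   0. ]
```

View pics/w4.png

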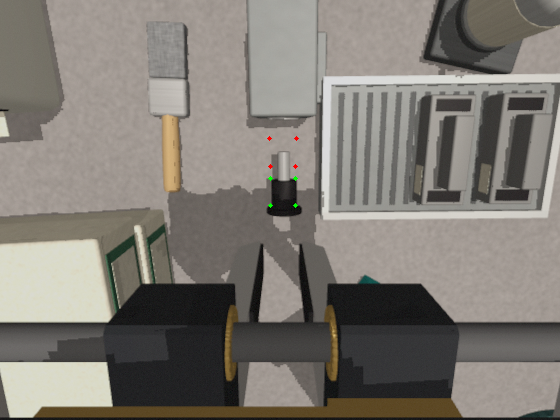

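The damper is out: the knob matches the green dots at (270–296, 178–205), and both cassettes are still on the deck. Moving near the cap to measure it.

>>> {"op": "servo_tool", "data": {"commands": [0.11,0.206,-0.04,0,0,0,0,0.11,0.206,-0.04,0,0,0,0,0.11,0.206,-0.04,0,0,0,0,0.11,0.206,-0.04,0,0,0,0,0.11,0.206,-0.04,0,0,0,0,0.11,0.206,-0.04,0,0,0,0,0.11,0.206,-0.04,0,0,0,0]}}

```text
time: 19.35
tool_pos: [0.5381, 0.1433, 0.2955]
ee_rot: [3.141, 0.003, -0.057]
wrist_force: [0.4, -0.2, -0.2]
width: 0.0006
finger_force: 0.0
```

Run:
```python
from h import *
o=robot.get_obs();s=wristT(snapshot("wrist"),o)
for r in spotter.trace("cap",s)[:2]:
    b=r["box"];print(np.round(b),round(r["conf"],2))
    u,v=b[0]+b[2]/2,b[1]+b[3]/2
print(w2pix(s,[.592,.139,.191]))
cv2.circle(s["img"],tuple(np.round(w2pix(s,[.592,.139,.191])).astype(int).tolist()),3,(0,0,255),-1)
cv2.imwrite("pics/w5.png",s["img"])
plan((.592,.139,.215,-.059))
```

```text
[257. 104.  47.  78.] 0.69
[280.90644104 142.32867919]
{'time': 19.45, 'tool_pos': [0.538, 0.143, 0.296], 'ee_rot': [3.141, 0.001, -0.057], 'width': 0.001, 'wrist_force': [0.647, 0.388, 0.633], 'joint_positions': [0.158, 0.103, 1.197, 0.0, 1.843, 1.786]}
-> (0.592, 0.139, 0.215, -0.059) [0.054  0.0012 0.0813] [0.  0.1 0.1]
```

View pics/w5.png

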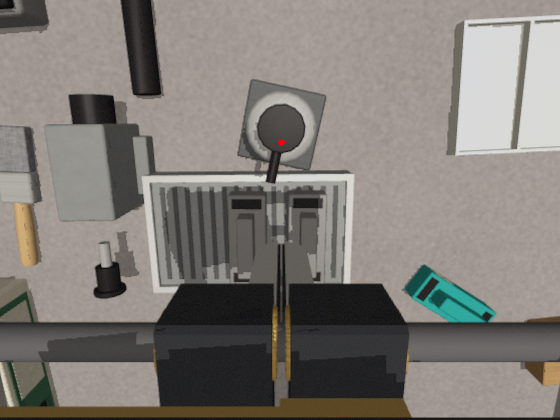

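The cap's top disc is centred at (281,128), about 10 mm farther than my first estimate (dot at (281,142)).

Run:
```python
from h import *
o=robot.get_obs();s=wristT(snapshot("wrist"),o)
p=pix2w(s,281,128,.191);print(p.round(4))
for n in("top","scene"):
    t=snapshot(n);print(n,w2pix(t,p).round(1))
plan((p[0],p[1],.206,-.057))
```

```text
[0.6027 0.1383 0.191 ]
top [241.2 176.4]
scene [336.4 200.7]
{'time': 19.6, 'tool_pos': [0.539, 0.143, 0.297], 'ee_rot': [-3.142, -0.0, -0.058], 'width': 0.0, 'wrist_force': [-0.282, -0.145, -0.221], 'joint_positions': [0.158, 0.102, 1.196, 0.0, 1.843, 1.786]}
-> (np.float64(0.6026702719898442), np.float64(0.13834298852377866), 0.206, -0.057) [0.0642 0.0008 0.091 ] [-0.  -0.  -0.1]
```

>>> {"op": "servo_tool", "data": {"commands": [0.064,0.001,0.03,0,0,0,0,0.064,0.001,0.07,0,0,0,0,0.064,0.001,0.09,0,0,0,0,0.064,0.001,0.09,0,0,0,0,0.064,0.001,0.097,0,0,0,0,0.064,0.001,0.101,0,0,0,0,0.064,0.001,0.104,0,0,0,0,0.064,0.001,0.104,0,0,0,0]}}

```text
time: 20.6
tool_pos: [0.6035, 0.1376, 0.1954]
ee_rot: [-3.14, -0.004, -0.059]
wrist_force: [-0.4, -0.3, 6.5]
width: 0.0004
finger_force: 3.2
```

>>> {"op": "servo_tool", "data": {"commands": [0,0,0.003,0,0,0,0,0,0,0.005,0,0,0,0,0,0,0.006,0,0,0,0,0,0,0.006,0,0,0,0]}}

```text
time: 21.1
tool_pos: [0.6036, 0.1376, 0.1922]
ee_rot: [-3.14, -0.006, -0.059]
wrist_force: [-2.6, 0.3, 12.7]
width: 0.0005
finger_force: 6.3
```

12.7 N and no further travel: the cap is fully down. Hold briefly, then lift.

>>> {"op": "servo_tool", "data": {"commands": [0,0,0.001,0,0,0,0,0,0,0.001,0,0,0,0,0,0,-0.01,0,0,0,0,0,0,-0.03,0,0,0,0,0,0,-0.08,0,0,0,0,0,0,-0.08,0,0,0,0]}}

```text
time: 21.85
tool_pos: [0.6045, 0.1375, 0.2728]
ee_rot: [-3.14, -0.01, -0.059]
wrist_force: [0.3, 0.2, 0.0]
width: 0.0003
finger_force: 0.0
```

Run:
```python
from h import *
g=(.4428,.3534)
plan((*g,.25,-.059),(*g,.058,-.059))
```

```text
{'time': 21.85, 'tool_pos': [0.604, 0.137, 0.273], 'ee_rot': [-3.14, -0.01, -0.059], 'width': 0.0, 'wrist_force': [0.327, 0.204, 0.018], 'joint_positions': [0.132, 0.235, 1.092, -0.0, 1.805, 1.762]}
-> (0.4428, 0.3534, 0.25, -0.059) [-0.1744 -0.2059  0.0214] [-0.1 -0.6 -0. ]
-> (0.4428, 0.3534, 0.058, -0.059) [-0.1764 -0.2056  0.2134] [-0.1 -0.6 -0. ]
```

>>> {"op": "servo_tool", "data": {"commands": [-0.174,-0.206,0.02,0,0,0,0.045,-0.174,-0.206,0.02,0,0,0,0.045,-0.174,-0.206,0.02,0,0,0,0.045,-0.174,-0.206,0.02,0,0,0,0.045,-0.174,-0.206,0.02,0,0,0,0.045,-0.174,-0.206,0.02,0,0,0,0.045,-0.174,-0.206,0.02,0,0,0,0.045,-0.174,-0.206,0.02,0,0,0,0.045]}}

```text
time: 22.85
tool_pos: [0.4425, 0.3519, 0.2469]
ee_rot: [3.141, -0.0, -0.062]
wrist_force: [0.7, 1.3, -0.1]
width: 0.0451
finger_force: 0.0
```

Run:
```python
from h import *
g=(.4428,.3534)
plan((*g,.058,-.059))
```

```text
{'time': 22.85, 'tool_pos': [0.443, 0.352, 0.247], 'ee_rot': [3.141, -0.0, -0.062], 'width': 0.045, 'wrist_force': [0.694, 1.338, -0.071], 'joint_positions': [0.572, 0.118, 1.277, -0.001, 1.746, 2.205]}
-> (0.4428, 0.3534, 0.058, -0.059) [ 1.000e-04 -1.600e-03  1.889e-01] [ 0.  -0.  -0.2]
```

>>> {"op": "servo_tool", "data": {"commands": [0,-0.001,0.06,0,0,0,0.045,0,-0.001,0.12,0,0,0,0.045,0,-0.001,0.165,0,0,0,0.045,0,-0.001,0.188,0,0,0,0.045,0,-0.001,0.188,0,0,0,0.045,0,-0.001,0.188,0,0,0,0,0,-0.001,0.188,0,0,0,0,0,-0.001,0.188,0,0,0,0,0,-0.001,0.188,0,0,0,0,0,-0.001,0.188,0,0,0,0]}}

```text
time: 24.1
tool_pos: [0.4427, 0.3533, 0.0609]
ee_rot: [3.14, -0.003, -0.06]
wrist_force: [-0.3, -5.4, 6.3]
width: 0.0253
finger_force: 30.0
```

>>> {"op": "servo_tool", "data": {"commands": [0.01,0,0,0,0,0,0,0.018,0,0,0,0,0,0,0.026,0,0,0,0,0,0,0.033,0,0,0,0,0,0,0.039,0,0,0,0,0,0,0.042,0,0,0,0,0,0,0.042,0,0,0,0,0,0]}}

```text
time: 24.98
tool_pos: [0.4828, 0.3514, 0.0609]
ee_rot: [3.141, 0.001, -0.059]
wrist_force: [-4.3, -3.6, 8.5]
width: 0.0253
finger_force: 30.0
```

>>> {"op": "servo_tool", "data": {"commands": [0,0,0,0,0,0,0.045,0,0,0,0,0,0,0.045,0,0,-0.05,0,0,0,0.045,0,0,-0.11,0,0,0,0.045,0,0,-0.15,0,0,0,0.045,0,0,-0.15,0,0,0,0.045]}}

```text
time: 25.72
tool_pos: [0.485, 0.3533, 0.2137]
ee_rot: [-3.136, -0.008, -0.059]
wrist_force: [-0.5, 0.4, 0.7]
width: 0.045
finger_force: 0.0
```

Run:
```python
from h import *
o=robot.get_obs();s=wristT(snapshot("wrist"),o)
ax=np.array([np.cos(-.059),np.sin(-.059)]);la=np.array([-ax[1],ax[0]])
for a,b in((-.014,.013),(-.014,-.013),(.014,.013),(.014,-.013)):
    p=np.array([.4828,.351])+ax*a+la*b
    cv2.circle(s["img"],tuple(np.round(w2pix(s,[*p,.065])).astype(int).tolist()),2,(0,0,255),-1)
cv2.imwrite("pics/w6.png",s["img"])
plan((.473,.186,.18,-.06))
```

```text
{'time': 25.775, 'tool_pos': [0.484, 0.352, 0.21], 'ee_rot': [-3.139, -0.003, -0.059], 'width': 0.045, 'wrist_force': [0.296, 0.557, -0.374], 'joint_positions': [0.535, 0.194, 1.262, 0.0, 1.681, 2.164]}
-> (0.473, 0.186, 0.18, -0.06) [-0.0012  0.1669  0.03  ] [-0.1 -0.2  0.1]
```

View pics/w6.png

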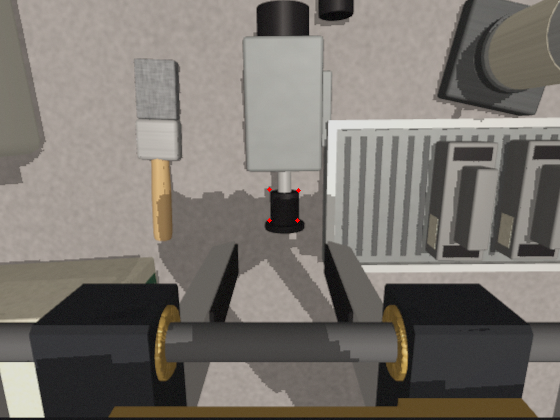

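The damper is home: the knob is back on the home dots and measured 40 mm of travel each way. Next I fetch A.

>>> {"op": "servo_tool", "data": {"commands": [-0.001,0.167,0.03,0,0,0,0.045,-0.001,0.167,0.03,0,0,0,0.045,-0.001,0.167,0.03,0,0,0,0.045,-0.001,0.167,0.03,0,0,0,0.045,-0.001,0.167,0.03,0,0,0,0.045,-0.001,0.167,0.03,0,0,0,0.045]}}

```text
time: 26.52
tool_pos: [0.4723, 0.1862, 0.1784]
ee_rot: [-3.141, 0.001, -0.058]
wrist_force: [-0.3, 0.2, 0.3]
width: 0.0452
finger_force: 0.0
```

Run:
```python
from h import *
x=wfit((.473,.186,-.06),z0=.03)
plan((*x[:2],.077,x[2]))
```

```text
wrist [ 0.4738  0.1857 -0.0575] 0.063 [252. 136.  55. 135.] 0.75
{'time': 26.625, 'tool_pos': [0.472, 0.186, 0.179], 'ee_rot': [-3.142, 0.0, -0.058], 'width': 0.045, 'wrist_force': [0.095, 0.597, 0.158], 'joint_positions': [0.264, 0.004, 1.532, 0.0, 1.606, 1.892]}
-> (np.float64(0.47378985456633704), np.float64(0.18574131266206007), 0.077, np.float64(-0.05753720530896335)) [0.0015 0.0003 0.1018] [-0.  0. -0.]
```

>>> {"op": "servo_tool", "data": {"commands": [0.001,0,0.06,0,0,0,0.045,0.001,0,0.09,0,0,0,0.045,0.001,0,0.102,0,0,0,0.045,0.001,0,0.102,0,0,0,0.045,0.001,0,0.102,0,0,0,0,0.001,0,0.102,0,0,0,0,0.001,0,0.102,0,0,0,0,0.001,0,0.102,0,0,0,0,0.001,0,0.102,0,0,0,0,0.001,0,0.102,0,0,0,0]}}

```text
time: 27.88
tool_pos: [0.474, 0.1855, 0.0779]
ee_rot: [-3.14, -0.002, -0.059]
wrist_force: [-0.7, 2.4, 4.8]
width: 0.0179
finger_force: 30.0
```

>>> {"op": "servo_tool", "data": {"commands": [0,0,-0.04,0,0,0,0,0,0,-0.1,0,0,0,0,0,0,-0.13,0,0,0,0,0,0,-0.13,0,0,0,0,0,0,-0.13,0,0,0,0]}}

```text
time: 28.5
tool_pos: [0.4721, 0.1844, 0.2041]
ee_rot: [3.14, 0.005, -0.06]
wrist_force: [-0.4, -0.1, -2.8]
width: 0.0177
finger_force: 29.9
```

Run:
```python
from h import *
plan((.48,-.11,.2,-.006),(.628,-.11,.17,-.006))
```

```text
{'time': 28.5, 'tool_pos': [0.472, 0.184, 0.204], 'ee_rot': [3.14, 0.005, -0.06], 'width': 0.018, 'wrist_force': [-0.356, -0.122, -2.78], 'joint_positions': [0.261, -0.002, 1.488, -0.001, 1.661, 1.891]}
-> (0.48, -0.11, 0.2, -0.006) [0.0254 0.2934 0.0046] [ 0.1  0.3 -3.1]
-> (0.628, -0.11, 0.17, -0.006) [0.1733 0.2846 0.0339] [ 0.1  0.3 -3.1]
```

>>> {"op": "servo_tool", "data": {"commands": [0.025,0.293,0.005,0,0,-3,0,0.025,0.293,0.005,0,0,-3,0,0.025,0.293,0.005,0,0,-3,0,0.025,0.293,0.005,0,0,-3,0,0.025,0.293,0.005,0,0,-3,0,0.173,0.285,0.034,0,0,-3,0,0.173,0.285,0.034,0,0,-3,0,0.173,0.285,0.034,0,0,-3,0,0.173,0.285,0.034,0,0,-3,0,0.173,0.285,0.034,0,0,-3,0]}}

```text
time: 29.75
tool_pos: [0.6276, -0.1096, 0.171]
ee_rot: [-3.141, 0.004, -0.007]
wrist_force: [0.2, -0.5, -2.3]
width: 0.0181
finger_force: 30.0
```

Run:
```python
from h import *
wfit((.628,-.184,-.006),"tray",boxes=TRAY)
plan((.628,-.11,.053,-.006))
```

```text
wrist [ 0.6291 -0.185  -0.0103] 0.271 [235. 111. 266. 168.] 0.86
{'time': 29.85, 'tool_pos': [0.628, -0.11, 0.173], 'ee_rot': [3.142, 0.001, -0.007], 'width': 0.018, 'wrist_force': [-0.221, 0.813, -2.305], 'joint_positions': [-0.262, 0.294, 1.215, -0.0, 1.633, 1.316]}
-> (0.628, -0.11, 0.053, -0.006) [1.000e-04 3.000e-04 1.199e-01] [ 0.   0.  -0.1]
```

Tray confirmed. Lowering A into the left bay.

>>> {"op": "servo_tool", "data": {"commands": [0.001,0.001,0.055,0,0,0,0,0.001,0.001,0.1,0,0,0,0,0.001,0.001,0.115,0,0,0,0,0.001,0.001,0.12,0,0,0,0,0.001,0.001,0.121,0,0,0,0,0.001,0.001,0.121,0,0,0,0.045,0.001,0.001,0.121,0,0,0,0.045,0.001,0.001,0.121,0,0,0,0.045,0.001,0.001,0.07,0,0,0,0.045,0.001,0.001,-0.02,0,0,0,0.045]}}

```text
time: 31.1
tool_pos: [0.629, -0.1105, 0.1647]
ee_rot: [-3.141, 0.004, -0.007]
wrist_force: [1.0, -0.8, 0.7]
width: 0.0452
finger_force: 0.0
```

Run:
```python
from h import *
wfit((.628,-.11,-.006),z0=.006)
plan((.48,-.11,.2,-.06),(.47,.116,.19,-.057))
```

```text
wrist [ 0.6302 -0.1122 -0.0062] 0.05 [256. 138.  55. 130.] 0.91
{'time': 31.2, 'tool_pos': [0.635, -0.112, 0.176], 'ee_rot': [3.137, -0.017, -0.007], 'width': 0.045, 'wrist_force': [0.884, -0.209, 0.044], 'joint_positions': [-0.262, 0.294, 1.209, -0.0, 1.621, 1.315]}
-> (0.48, -0.11, 0.2, -0.06) [-0.1541 -0.0007 -0.0267] [ 0.2 -1.   3. ]
-> (0.47, 0.116, 0.19, -0.057) [-0.1658 -0.2267 -0.0179] [ 0.2 -1.   2.9]
```

>>> {"op": "servo_tool", "data": {"commands": [-0.149,0,-0.008,0,0,3,0.045,-0.149,0,-0.008,0,0,3,0.045,-0.149,0,-0.008,0,0,3,0.045,-0.16,-0.226,0,0,0,3,0.045,-0.16,-0.226,0,0,0,3,0.045,-0.16,-0.226,0,0,0,3,0.045,-0.16,-0.226,0,0,0,3,0.045,-0.16,-0.226,0,0,0,3,0.045,-0.16,-0.226,0,0,0,3,0.045,-0.16,-0.226,0,0,0,3,0.045]}}

```text
time: 32.45
tool_pos: [0.472, 0.1151, 0.1655]
ee_rot: [3.141, -0.0, -0.061]
wrist_force: [0.1, -0.3, -0.4]
width: 0.045
finger_force: 0.0
```

Run:
```python
from h import *
x=wfit((.47,.116,-.06),z0=.03)
plan((*x[:2],.077,x[2]))
```

```text
wrist [ 0.4704  0.116  -0.0558] 0.047 [249. 140.  57. 137.] 0.6
{'time': 32.55, 'tool_pos': [0.472, 0.115, 0.166], 'ee_rot': [3.141, -0.0, -0.061], 'width': 0.045, 'wrist_force': [0.656, -0.531, -0.196], 'joint_positions': [0.123, -0.041, 1.602, -0.0, 1.58, 1.755]}
-> (np.float64(0.47038907214744907), np.float64(0.11595633826305432), 0.077, np.float64(-0.05578697296763739)) [-0.0017 -0.0007  0.0885] [ 0.  -0.  -0.3]
```

>>> {"op": "servo_tool", "data": {"commands": [-0.002,-0.001,0.05,0,0,0,0.045,-0.002,-0.001,0.078,0,0,0,0.045,-0.002,-0.001,0.088,0,0,0,0.045,-0.002,-0.001,0.088,0,0,0,0.045,-0.002,-0.001,0.088,0,0,0,0,-0.002,-0.001,0.088,0,0,0,0,-0.002,-0.001,0.088,0,0,0,0,-0.002,-0.001,0.088,0,0,0,0,-0.002,-0.001,0.088,0,0,0,0,-0.002,-0.001,0.088,0,0,0,0]}}

```text
time: 33.8
tool_pos: [0.4703, 0.1173, 0.0782]
ee_rot: [3.141, -0.001, -0.059]
wrist_force: [0.3, -1.1, 4.7]
width: 0.0175
finger_force: 30.0
```

>>> {"op": "servo_tool", "data": {"commands": [0,0,-0.04,0,0,0,0,0,0,-0.1,0,0,0,0,0,0,-0.13,0,0,0,0,0,0,-0.13,0,0,0,0,0,0,-0.13,0,0,0,0]}}

```text
time: 34.42
tool_pos: [0.4686, 0.1174, 0.2047]
ee_rot: [3.141, 0.005, -0.059]
wrist_force: [0.4, -0.2, -2.9]
width: 0.0178
finger_force: 30.0
```

Run:
```python
from h import *
plan((.48,-.2,.2,-.006),(.628,-.259,.18,-.006))
```

```text
{'time': 34.425, 'tool_pos': [0.469, 0.117, 0.205], 'ee_rot': [3.141, 0.005, -0.059], 'width': 0.018, 'wrist_force': [0.361, -0.219, -2.933], 'joint_positions': [0.128, -0.057, 1.54, 0.0, 1.663, 1.758]}
-> (0.48, -0.2, 0.2, -0.006) [0.0302 0.3162 0.0048] [ 0.   0.3 -3.1]
-> (0.628, -0.259, 0.18, -0.006) [0.1815 0.3663 0.0242] [ 0.   0.3 -3.1]
```

>>> {"op": "servo_tool", "data": {"commands": [0.03,0.316,0.005,0,0,-3,0,0.03,0.316,0.005,0,0,-3,0,0.03,0.316,0.005,0,0,-3,0,0.03,0.316,0.005,0,0,-3,0,0.03,0.316,0.005,0,0,-3,0,0.181,0.366,0.024,0,0,-3,0,0.181,0.366,0.024,0,0,-3,0,0.181,0.366,0.024,0,0,-3,0,0.181,0.366,0.024,0,0,-3,0,0.181,0.366,0.024,0,0,-3,0]}}

```text
time: 35.67
tool_pos: [0.6275, -0.2579, 0.1807]
ee_rot: [-3.139, 0.005, -0.007]
wrist_force: [0.8, 0.5, -2.9]
width: 0.0179
finger_force: 30.0
```

Run:
```python
from h import *
wfit((.63,-.112,-.006),z0=.006,save="pics/w7.png")
plan((.628,-.259,.053,-.006))
```

```text
wrist [ 0.6307 -0.1125 -0.011 ] 0.069 [ 84. 133.  70. 125.] 0.73
{'time': 35.775, 'tool_pos': [0.628, -0.258, 0.183], 'ee_rot': [-3.141, 0.001, -0.007], 'width': 0.018, 'wrist_force': [-0.224, 0.127, -2.305], 'joint_positions': [-0.473, 0.386, 1.076, -0.0, 1.681, 1.104]}
-> (0.628, -0.259, 0.053, -0.006) [0.0004 0.0011 0.1302] [-0.   0.1 -0. ]
```

View pics/w7.png

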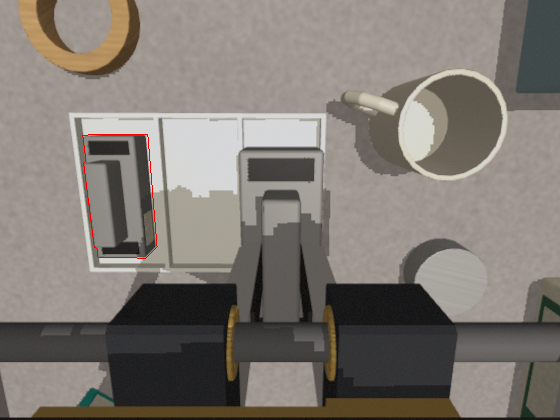

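A sits in the left bay at (119,196). B hangs over the right bay, whose centre is near column 283. Lowering B.

>>> {"op": "servo_tool", "data": {"commands": [0.001,0.001,0.055,0,0,0,0,0.001,0.001,0.108,0,0,0,0,0.001,0.001,0.125,0,0,0,0,0.001,0.001,0.13,0,0,0,0,0.001,0.001,0.131,0,0,0,0,0.001,0.001,0.131,0,0,0,0.045,0.001,0.001,0.131,0,0,0,0.045,0.001,0.001,0.131,0,0,0,0.045,0.001,0.001,0.08,0,0,0,0.045,0.001,0.001,0,0,0,0,0.045]}}

```text
time: 37.02
tool_pos: [0.6287, -0.2592, 0.165]
ee_rot: [-3.14, 0.004, -0.007]
wrist_force: [0.2, -0.8, 0.6]
width: 0.045
finger_force: 0.0
```

>>> {"op": "servo_tool", "data": {"commands": [0,0,-0.06,0,0,0,0.045,-0.15,0,-0.06,0,0,0,0.045,-0.25,0,-0.06,0,0,0,0.045,-0.25,0,-0.06,0,0,0,0.045,-0.25,0,-0.06,0,0,0,0.045,-0.25,0,-0.06,0,0,0,0.045,-0.25,0,-0.06,0,0,0,0.045,-0.25,0,-0.06,0,0,0,0.045]}}

```text
time: 38.02
tool_pos: [0.3811, -0.2582, 0.2263]
ee_rot: [3.141, -0.001, -0.006]
wrist_force: [-0.8, -0.7, 0.4]
width: 0.0452
finger_force: 0.0
```

Run:
```python
from h import *
st()
s=snapshot("scene");cv2.imwrite("pics/end.png",cv2.resize(s["img"],None,fx=1.42,fy=1.42,interpolation=cv2.INTER_CUBIC))
```

```text
{'time': 38.025, 'tool_pos': [0.381, -0.258, 0.226], 'ee_rot': [3.141, -0.001, -0.006], 'width': 0.045, 'wrist_force': [-0.821, -0.726, 0.411], 'joint_positions': [-0.719, -0.117, 1.553, 0.0, 1.705, 0.858]}
```

View pics/end.png

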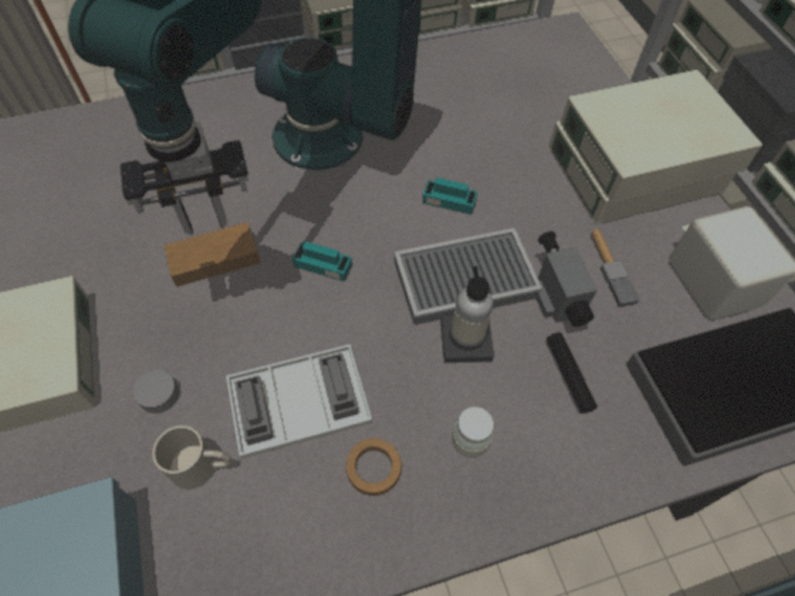

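The final picture shows both cassettes flat, rib up, in separate bays at (253,408) and (339,384). The deck is empty, the knob is home, and everything else is where it started.

```bash
python3 -c "
from bench import close_job
print(close_job())"
```

```text
the job is handed in; nothing more can be done
None
```

The job is done and handed in: the two grey cassettes on the bench (the third was absent) were dusted in the order asked and now lie rib up in separate bays of the clean tray, with the damper home.

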